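# Fetch the vial from behind the bottle and lay it in the V-cradle

### The job

The small white vial lies in the blue caddy behind the black-capped bottle: lift the bottle out, stand it upright on the teal mat and let go of it, and only then take out the vial. In the caddy it can only be gripped by its two ends, so put it down on the mat, take it again round its sides, and lower it lengthwise right down into the V of the metal cradle before letting go, without dropping it. Finally stand the bottle back upright in its pocket of the caddy, so that the vial rests in the V, the bottle in its pocket, and the other things where they were.

Things in the scene. Friction and masses are not known exactly. Their poses are not given: they have to be found in the camera images.
- caddy: blue plastic caddy, fixed, 160 (x) x 72 (y) mm, left or right of the mat; origin at the centre of its underside; +x runs from the bottle pocket (front, lip 14 mm high) past the vial's step to an open finger well (x = 33 to 76 mm, side walls 14 mm high) and the back panel, 44 mm high. Its floor is 4 mm thick
- pocket (a point): centre of the pocket floor in the caddy, 4 mm above the worktop: the bottle's place. The pocket is 62 x 62 mm inside, its side walls 30 mm high; axes as the caddy's
- slot (a point): where the vial's middle starts, 31 mm above the worktop; axes as the caddy's. The vial lies on a step 44 mm long (along x), top 20 mm above the worktop, between two cheeks 28 mm apart and 44 mm high
- bottle: loose clear bottle, red label, black screw cap; 48 mm in diameter, 110 mm high (cap 32 mm in diameter, top 16 mm), 0.14 to 0.28 kg; origin at the centre of its underside, z up along its axis. It starts upright in the caddy's pocket, its rear a few mm from the vial
- vial: loose small white vial with white cap, 23.5 mm in diameter, 50 mm long, 30 g; origin at the centre of its base, z along its axis towards the cap. It starts lying along the caddy's x, cap towards the bottle, its ends 3 mm beyond the step at both ends. Laid gently on the mat it stays where it is put
- vial_mid (a point): middle of the vial, on its axis, 25 mm from its base; axes as the vial's
- cradle: aluminium V-cradle, fixed, left or right of the mat; base plate 100 (x) x 64 (y) x 8 mm; origin at the centre of its underside. A 90-degree V groove runs along x, bottom 24 mm, upper edges 35 mm above the worktop, 29 mm wide outside; upright end cheeks, 30 mm wide and 55 mm high, close its ends, 57 mm apart inside
- seat (a point): where the vial's middle lies when seated in the V, 39.5 mm above the worktop, midway between the cheeks; axes as the cradle's. Either end of the vial may point either way
- mat: teal bench mat, fixed, 230 (x) x 150 (y) x 3 mm, free of things; origin at the centre of its underside
- brown_bottle: bystander: brown bottle, 41 mm in diameter, 90 mm high; origin at the centre of its underside
- petri: bystander: petri dish, 89 mm in diameter, 15 mm high; origin at the centre of its underside
- timer: bystander: pale timer with three buttons, 68 x 68 x 21 mm; origin at the centre of its underside
- freezer_box: bystander: teal plastic sample box, 104 x 101 x 42 mm; origin at the centre of its underside

How it is judged:
By the outcome, as a careful person would: the job done as asked, in the order asked, and still so for the second after the job is handed in, with the robot touching nothing.
It also fails if it takes over 72 s, if anything falls off the work surface, if the arm or the gripper's body presses on something with over 40 N, if the wrist force passes 120 N, or if a joint passes its speed limit or range.

### The arm

A 6-joint arm with a two-finger parallel gripper is mounted at the origin on a cart in front of the work surface, level with it; the furniture and walls round the work are solid. World frame = base frame: x ahead of the robot, y to its left, z up, the work surface at z = 0. Lengths are in m, angles in rad, forces in N, time in s.
With the tool pointing down it reaches from about 0.35 to 0.775 m from the base axis. Payload 7.3 kg.
Tool frame: the origin (TCP) lies at the very end of the fingers, on their centre line; the grasp point (between the pads) lies 19 mm behind it; z points along the fingers, y is the line along which they close (so a half turn about z gives the same grasp; the last joint's range is limited). The gripper opens to 92 mm and grips with 3 to 60 N. Pads are 19 mm wide; open, the fingers measure 130 mm over their backs; the gripper's body (75 mm by 190 mm) begins 47 mm behind the grasp point.
Start: joints at [1.183, 0.342, 1.524, -0, 1.275, -0.146], TCP at [0.126, 0.51, 0.19] pointing down, gripper open.
Joint ranges: [-2.53, 2.53], [-0.77, 2.02], [0.04, 2.7], [-1, 4.14], [0.28, 2.66], [-3.11, 3.11]. Speed limits (rad/s): [2.57, 2.57, 3.14, 3.14, 3.14, 3.14].

### API

Orientations are given as [roll, pitch, yaw] about the fixed x, y, z axes, in that order (R = Rz(yaw) Ry(pitch) Rx(roll)).
In Python, from cell import observe, read_camera, get_calibration, hand_in, search_frame gives the robot as it stands.
- The arm moves only by the tool step_arm, never from a script. Its argument "commands" is a list of rows, each an object with "translation": the shift along the tool's x, y, z in mm, a list of three; "roll": the turn about the tool's z in rad. In form: [{"translation": [x, y, z], "roll": roll}, ...]. A call has 1 to 20 rows; each row shifts and turns the commanded pose from where the row before left it, along the tool's axes as they then stand; what a row does not reach is not made up. A row lasts 1/12 s, in which the tool goes at most 41.7 mm and 7.16 degrees, less where a joint would pass 70% of its speed; a pose out of reach is approached as far as the arm can. A call is refused whole if a number of a shift passes 41.7 or a number of a turn 0.125, either way. A call with a gripper value outside its range is refused whole. "fingers" is the opening, from 0 (shut) to 1 (fully open), set as the call begins (left out, the last holds). The fingers move at their own pace and stop on an object; "grip_force" is the grip in N (left out, the last holds). Time passes only in rows, so rows that do not move let the fingers close. It gives the time, the measured TCP pose, the force, the opening and the grip force at its end, in the units of the state.
- observe(): the state, without advancing time (a new reading comes with each control period).
- read_camera(name): name is "scene" or "top" or "wrist"; returns the picture (420x560x3 uint8, red, green, blue); there is no depth.
- get_calibration(name): a dict with "camera_matrix" (3x3 intrinsics, pixels), "dist_coeffs" ([k1, k2, p1, p2, k3] as OpenCV has them; the pictures are not rectified), "world_from_camera" (4x4, takes a point from camera to world coordinates). Camera axes: x right, y up, looking along -z (the intrinsics and any distortion apply to the point x, -y, -z); pixel columns grow to the right and rows downward; lengths in m; the calibration is good to about 2 mm. A picture is of the moment at which its call begins: read the wrist's pose just before it. get_calibration takes no time and is no camera call; for the wrist camera it gives the pose at the moment of the call.
- hand_in(): hands the job in; it is judged then, once.
Trained networks look in the newest picture that a camera, given by its name, has taken for a name from the list of things; names that differ only in an ending like _2 or _b are one class to them, and where a whole thing is asked for, a point or a joint stands for the part that bears it (a point fixed in the world has none). Each returns a list of dicts, best first, with "confidence" (0 to 1); they miss things now and then, are a little off and sometimes report something else, mostly with a low value. They report only what shows in the picture. A call takes as long as a camera call.
- search_frame(camera, name): "at" ([x, y, z] in m, in world coordinates, good to about 4 mm: the middle of the surface that is visible of it).
The state is a dict: "time": time; "qpos": joint angles; "qvel": joint speeds; "joint_efforts": joint torques, N m; "tool_pos": TCP position; "tool_rot": TCP orientation; "contact_force": force on the tool from outside, world axes, zero at the start; "torque": the same for the moment, N m; "opening": finger opening in m; "grip_force": force on a finger pad.
Only numpy, scipy, OpenCV 4.12 (cv2) and the standard library are available. Lean on these libraries where they do the work, as an engineer would, in place of code of your own. Each camera call takes 0.05 s, during which the arm holds its last target. There are 200 camera calls.

## Working session

There is one attempt and no reset: what is moved stays moved. The work goes in short steps, Python scripts to look and compute and a tool call to move; the robot and the scene stay as the last step left them, time stands still between calls to the robot, and variables do not carry over. Pictures are saved under pics/ and viewed, at most 10 in all, crops included, and the job is handed in when it is done.

Besides the shell and the picture viewer there is one more tool, called after "Emit:" in YAML: its name, and indented under it one key for each argument. step_arm: Moves the arm, as the interface text tells. Its arguments: {"type":"object","properties":{"commands":{"type":"array"},"fingers":{"type":"number"},"grip_force":{"type":"number"}},"required":["commands"]}

```bash
mkdir -p pics
cat > h.py <<'E'
import numpy as np, cv2
from cell import *
def ray(cam,px):
    c=get_calibration(cam);K=np.array(c["camera_matrix"]);D=np.array(c["dist_coeffs"]);T=np.array(c["world_from_camera"])
    p=cv2.undistortPoints(np.array(px,float).reshape(-1,1,2),K,D).reshape(-1,2)
    d=np.c_[p[:,0],-p[:,1],-np.ones(len(p))]@T[:3,:3].T
    return T[:3,3],d
def atz(cam,px,z):
    o,d=ray(cam,px); return o+d*((z-o[2])/d[:,2])[:,None]
def proj(cam,P):
    c=get_calibration(cam);K=np.array(c["camera_matrix"]);D=np.array(c["dist_coeffs"]);T=np.linalg.inv(c["world_from_camera"])
    p=np.atleast_2d(P)@T[:3,:3].T+T[:3,3]; p=p*[1,-1,-1]
    return cv2.projectPoints(p,np.zeros(3),np.zeros(3),K,D)[0].reshape(-1,2)
def save(im,n): cv2.imwrite("pics/"+n,im[...,::-1])
E
python3 - <<'E'
from h import *
np.set_printoptions(precision=4,suppress=True)
t=read_camera("top");s=read_camera("scene")
save(t,"t1.png");save(s,"s1.png")
for c in("top","scene"):
  for n in("caddy","bottle","vial","cradle","mat"):
    print(c,n,[(np.round(r["at"],3),round(r["confidence"],2)) for r in search_frame(c,n)[:2]])
  print(c,np.array(get_calibration(c)["world_from_camera"]))
s=observe();print(s["time"],s["tool_pos"],s["tool_rot"],s["opening"])
E
```

```text
top caddy [(array([0.563, 0.233, 0.014]), 0.79)]
top bottle [(array([0.502, 0.228, 0.074]), 0.6)]
top vial [(array([0.555, 0.236, 0.037]), 0.48)]
top cradle [(array([ 0.552, -0.236,  0.004]), 0.87)]
top mat [(array([ 0.532, -0.007,  0.003]), 0.95)]
top [[-0.0073  0.9981 -0.0611  0.45  ]
 [-0.9999 -0.0065  0.0126 -0.0008]
 [ 0.0122  0.0612  0.9981  1.1537]
 [ 0.      0.      0.      1.    ]]
scene caddy []
scene bottle [(array([0.483, 0.231, 0.06 ]), 0.69)]
scene vial []
scene cradle [(array([ 0.535, -0.243,  0.015]), 0.64), (array([ 0.444, -0.405,  0.016]), 0.48)]
scene mat [(array([ 0.526, -0.013,  0.004]), 0.77)]
scene [[ 0.5048  0.3664 -0.7816 -0.8867]
 [-0.8631  0.231  -0.4491 -0.8326]
 [ 0.016   0.9013  0.4328  0.8553]
 [ 0.      0.      0.      1.    ]]
0.6 [0.1257 0.5097 0.1895] [3.1415 0.     2.8998] 0.09186615758861431
```

View pics/t1.png

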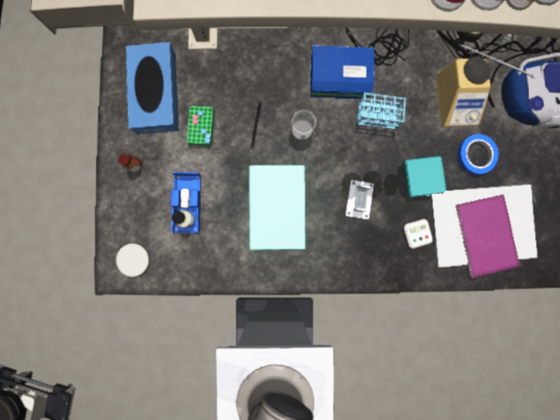

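View pics/s1.png

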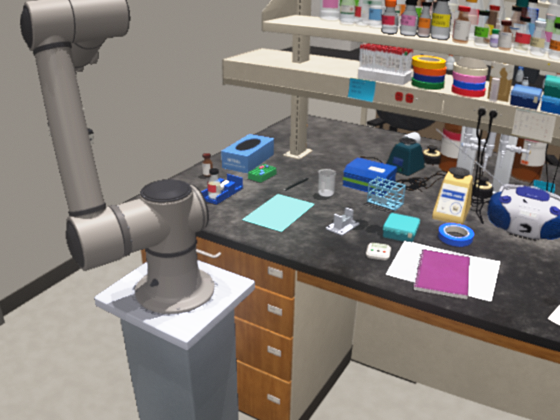

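```bash
cat >> h.py <<'E'
from scipy.spatial.transform import Rotation as Ro
def tool():
    s=observe();T=np.eye(4);T[:3,:3]=Ro.from_euler("xyz",s["tool_rot"]).as_matrix();T[:3,3]=s["tool_pos"];return T
def go(x,y,z,yaw=None):
    T=tool();d=T[:3,:3].T@(np.array([x,y,z])-T[:3,3])*1000
    r=None if yaw is None else -((yaw-Ro.from_matrix(T[:3,:3]).as_euler("xyz")[2]+np.pi)%(2*np.pi)-np.pi)
    print("tool shift mm",d.round(1),"roll",r)
E
python3 - <<'E'
from h import *
np.set_printoptions(precision=4,suppress=True)
print(np.linalg.inv(tool())@np.array(get_calibration("wrist")["world_from_camera"]))
print(get_calibration("wrist")["camera_matrix"])
c=[(172,175),(200,175),(200,232),(172,232)]
go(.43,.23,.25,np.pi)
E
```

```text
[[ 0.001   0.9693  0.246   0.0655]
 [ 1.     -0.001  -0.0004 -0.001 ]
 [-0.0001  0.246  -0.9693 -0.1953]
 [ 0.      0.      0.      1.    ]]
[[311.9874   0.     280.3868]
 [  0.     311.9874 206.6794]
 [  0.       0.       1.    ]]
tool shift mm [-362.4 -198.7  -60.5] roll -0.2418367040924334
```

Emit:
step_arm:
  commands:
    - {"translation": [-30, -15, -6], "roll": 0}
    - {"translation": [-36, -17, -6], "roll": 0}
    - {"translation": [-36, -17, -6], "roll": 0}
    - {"translation": [-36, -17, -6], "roll": 0}
    - {"translation": [-36, -17, -6], "roll": 0}
    - {"translation": [-36, -18, -6], "roll": 0}
    - {"translation": [-36, -18, -6], "roll": 0}
    - {"translation": [-36, -18, -6], "roll": 0}
    - {"translation": [-36, -18, -6], "roll": 0}
    - {"translation": [-36, -18, -6], "roll": 0}
    - {"translation": [-36, -19, 0], "roll": 0}
    - {"translation": [0, 0, 0], "roll": -0.12}
    - {"translation": [0, 0, 0], "roll": -0.12}
    - {"translation": [0, 0, 0], "roll": 0}
    - {"translation": [0, 0, 0], "roll": 0}
    - {"translation": [0, 0, 0], "roll": 0}

```text
time: 1.93
tool_pos: [0.4581, 0.2303, 0.2496]
tool_rot: [3.141, 0.0, 3.137]
contact_force: [-0.6, 0.3, 0.2]
opening: 0.092
grip_force: 0.0
```

Run:
```python
from h import *
T=tool();print(T[:3,3],observe()["tool_rot"],observe()["time"])
w=read_camera("wrist");save(w,"w1.png")
for n in("caddy","bottle","vial","pocket","slot"):
    print(n,[(np.round(r["at"],3),round(r["confidence"],2)) for r in search_frame("wrist",n)[:2]])
```

```text
[0.45812457 0.23025775 0.24960533] [3.14140008e+00 1.16061775e-04 3.13698773e+00] 1.9333
caddy [(array([0.532, 0.238, 0.034]), 0.62)]
bottle [(array([0.498, 0.236, 0.084]), 0.93)]
vial [(array([0.559, 0.232, 0.038]), 0.59)]
pocket []
slot [(array([0.535, 0.236, 0.028]), 0.66)]
```

View pics/w1.png

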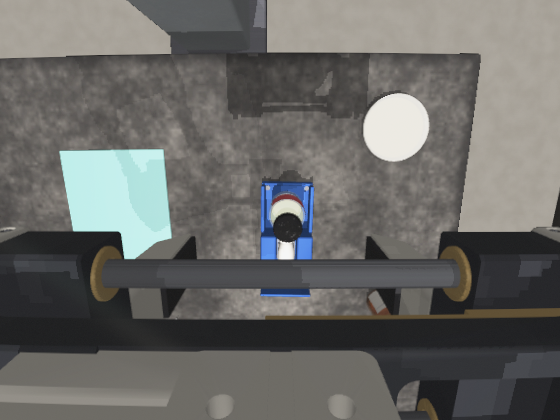

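Run:
```python
from h import *
np.set_printoptions(precision=4,suppress=True)
print(atz("wrist",[(288,227)],.114))
print(atz("wrist",[(262,182),(313,182)],.014))
print(atz("wrist",[(262,295),(310,295)],.044))
im=cv2.imread("pics/w1.png")[160:310,220:350];cv2.imwrite("pics/w1c.png",cv2.resize(im,None,fx=4.5,fy=4,interpolation=2)[:600])
```

```text
[[0.4998 0.2377 0.114 ]]
[[0.4663 0.2036 0.014 ]
 [0.4664 0.2749 0.014 ]]
[[0.6248 0.2028 0.044 ]
 [0.6249 0.2716 0.044 ]]
```

View pics/w1c.png

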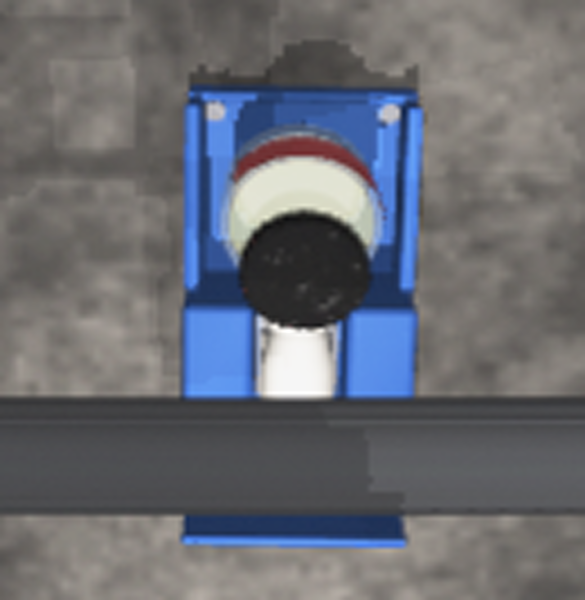

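Emit:
step_arm:
  commands:
    - {"translation": [-21, 4, 10], "roll": 0.006}
    - {"translation": [-20.5, 4, 20], "roll": 0}
    - {"translation": [0, 0, 20], "roll": 0}
    - {"translation": [0, 0, 20], "roll": 0}
    - {"translation": [0, 0, 20], "roll": 0}
    - {"translation": [0, 0, 20], "roll": 0}
    - {"translation": [0, 0, 20], "roll": 0}
    - {"translation": [0, 0, 20], "roll": 0}
    - {"translation": [0, 0, 20], "roll": 0}
    - {"translation": [0, 0, 15], "roll": 0}
    - {"translation": [0, 0, 11.6], "roll": 0}
    - {"translation": [0, 0, 0], "roll": 0}
    - {"translation": [0, 0, 0], "roll": 0}
  fingers: 1

```text
time: 3.32
tool_pos: [0.4997, 0.2378, 0.0527]
tool_rot: [-3.141, -0.001, 3.134]
contact_force: [0.4, -0.1, 1.5]
opening: 0.0917
grip_force: 0.0
```

Emit:
step_arm:
  commands:
    - {"translation": [0, 0, 0], "roll": 0}
    - {"translation": [0, 0, 0], "roll": 0}
    - {"translation": [0, 0, 0], "roll": 0}
    - {"translation": [0, 0, 0], "roll": 0}
    - {"translation": [0, 0, 0], "roll": 0}
    - {"translation": [0, 0, 0], "roll": 0}
    - {"translation": [0, 0, 0], "roll": 0}
    - {"translation": [0, 0, 0], "roll": 0}
  fingers: 0
  grip_force: 25

```text
time: 3.98
tool_pos: [0.4999, 0.2378, 0.053]
tool_rot: [3.142, 0.0, 3.134]
contact_force: [-0.1, -0.2, -1.5]
opening: 0.0431
grip_force: 0.0
```

Emit:
step_arm:
  commands:
    - {"translation": [0, 0, 0], "roll": 0}
    - {"translation": [0, 0, 0], "roll": 0}
    - {"translation": [0, 0, 0], "roll": 0}
    - {"translation": [0, 0, 0], "roll": 0}

```text
time: 4.32
tool_pos: [0.4999, 0.2378, 0.0529]
tool_rot: [3.141, -0.0, 3.134]
contact_force: [-0.2, 0.4, -0.1]
opening: 0.0314
grip_force: 24.6
```

Run:
```python
from h import *
w=read_camera("wrist");s=read_camera("scene")
a=cv2.resize(s[150:220,180:260],(520,455),interpolation=2)
im=np.zeros((455,800,3),np.uint8);im[:,:520]=a;im[:210,520:]=cv2.resize(w,(280,210))
save(im,"c2.png")
for c in("wrist","scene","top"):
    if c=="top":read_camera(c)
    print([(np.round(r["at"],3),round(r["confidence"],2)) for r in search_frame(c,"bottle")[:2]])
```

```text
[(array([0.493, 0.235, 0.074]), 0.87)]
[(array([0.483, 0.227, 0.058]), 0.52)]
[]
```

View pics/c2.png

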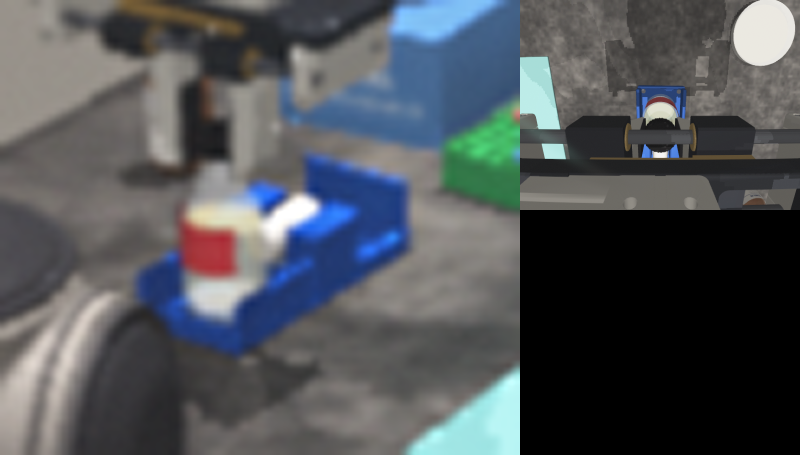

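Emit:
step_arm:
  commands:
    - {"translation": [0, 0, 0], "roll": 0}
    - {"translation": [0, 0, 0], "roll": 0}
    - {"translation": [0, 0, 0], "roll": 0}
    - {"translation": [0, 0, -10], "roll": 0}
    - {"translation": [0, 0, -10], "roll": 0}
    - {"translation": [0, 0, -10], "roll": 0}
    - {"translation": [0, 0, 0], "roll": 0}
    - {"translation": [0, 0, 0], "roll": 0}
  fingers: 0.55

```text
time: 5.28
tool_pos: [0.5006, 0.238, 0.0842]
tool_rot: [3.141, 0.002, 3.134]
contact_force: [0.1, 0.2, 0.2]
opening: 0.0506
grip_force: 0.0
```

Emit:
step_arm:
  commands:
    - {"translation": [0, 0, 0], "roll": 0}
    - {"translation": [0, 0, 0], "roll": 0}
    - {"translation": [0, 0, 0], "roll": 0}
    - {"translation": [0, 0, 0], "roll": 0}
    - {"translation": [0, 0, 0], "roll": 0}
    - {"translation": [0, 0, 0], "roll": 0}
  fingers: 0
  grip_force: 35

```text
time: 5.78
tool_pos: [0.4998, 0.2377, 0.0827]
tool_rot: [-3.142, -0.0, 3.134]
contact_force: [-0.4, -0.1, 0.4]
opening: 0.015
grip_force: 0.0
```

Run:
```python
from h import *
w=read_camera("wrist");s=read_camera("scene")
a=cv2.resize(s[150:220,180:260],(400,350),interpolation=2)
im=np.zeros((420,800,3),np.uint8);im[:350,:400]=a;im[:,400:]=w[:,80:480]
save(im,"c3.png")
print(observe()["opening"],observe()["tool_pos"])
```

```text
0.007112326804227496 [0.49986503 0.23774003 0.08282668]
```

View pics/c3.png

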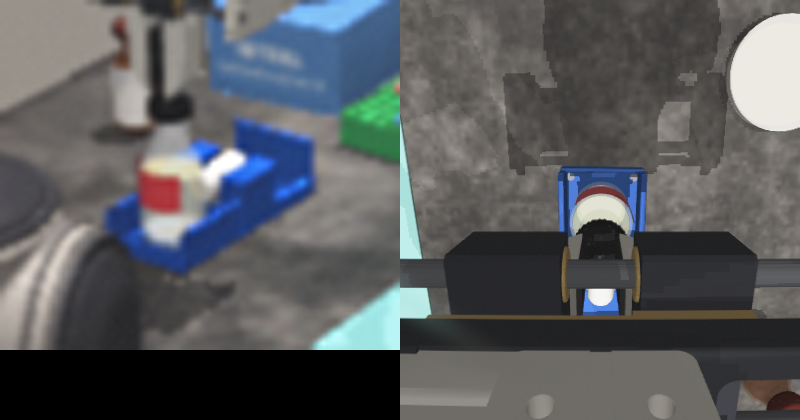

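Run:
```python
from h import *
T=tool()[:3,3];print(T)
P=[T,T+[0,0,.019],[.5,.238,.004],[.5,.238,.098],[.5,.238,.114],[.5,.238,.06]]
for c,f in(("scene",lambda p:(p-[180,150])*5),("wrist",lambda p:p+[320,0])):
    p=proj(c,np.array(P));print(c,f(p).round(0).tolist())
```

```text
[0.49986503 0.23774003 0.08282668]
scene [[163.0, 138.0], [162.0, 113.0], [167.0, 239.0], [163.0, 118.0], [162.0, 97.0], [164.0, 168.0]]
wrist [[602.0, 230.0], [602.0, 241.0], [602.0, 203.0], [602.0, 239.0], [603.0, 248.0], [602.0, 221.0]]
```

Run:
```python
from h import *
T=tool()
for z in(0,-.019,-.03,-.04):
  for x in (-.0095,.0095):
    P=np.array([[x,.046,z],[x,.065,z],[x,.0035,z],[x,.0157,z]])@T[:3,:3].T+T[:3,3]
    print(z,x,proj("wrist",P).round(0).tolist())
w=read_camera("wrist");im=cv2.resize(w[180:330,180:380],(800,600),interpolation=2);save(im,"c4.png")
```

```text
0 -0.0095 [[351.0, 244.0], [379.0, 244.0], [287.0, 244.0], [305.0, 244.0]]
0 0.0095 [[352.0, 217.0], [381.0, 217.0], [287.0, 217.0], [306.0, 217.0]]
-0.019 -0.0095 [[358.0, 255.0], [389.0, 255.0], [288.0, 255.0], [308.0, 255.0]]
-0.019 0.0095 [[360.0, 225.0], [391.0, 225.0], [288.0, 225.0], [309.0, 225.0]]
-0.03 -0.0095 [[362.0, 263.0], [395.0, 263.0], [288.0, 263.0], [309.0, 263.0]]
-0.03 0.0095 [[364.0, 231.0], [398.0, 231.0], [288.0, 231.0], [310.0, 231.0]]
-0.04 -0.0095 [[367.0, 271.0], [401.0, 270.0], [289.0, 271.0], [311.0, 271.0]]
-0.04 0.0095 [[369.0, 238.0], [405.0, 237.0], [289.0, 238.0], [312.0, 238.0]]
```

View pics/c4.png

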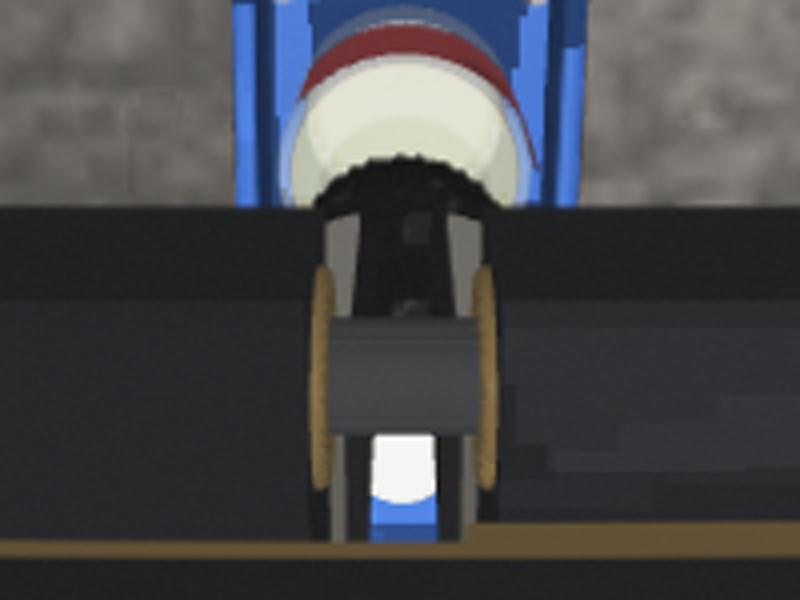

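Emit:
step_arm:
  commands:
    - {"translation": [0, 0, 0.7], "roll": 0}
    - {"translation": [0, 0, 0.7], "roll": 0}
    - {"translation": [0, 0, 0], "roll": 0}

```text
time: 6.18
tool_pos: [0.4998, 0.2377, 0.0814]
tool_rot: [-3.142, -0.0, 3.134]
contact_force: [-0.1, -0.6, 0.4]
opening: 0.0003
grip_force: 0.0
```

Emit:
step_arm:
  commands:
    - {"translation": [0, 0, 0.7], "roll": 0}
    - {"translation": [0, 0, 0.7], "roll": 0}
    - {"translation": [0, 0, 0], "roll": 0}

```text
time: 6.43
tool_pos: [0.4998, 0.2377, 0.08]
tool_rot: [-3.142, -0.0, 3.134]
contact_force: [-0.3, 0.5, 0.3]
opening: 0.0003
grip_force: 0.0
```

Emit:
step_arm:
  commands:
    - {"translation": [0, 0, 1], "roll": 0}
    - {"translation": [0, 0, 1], "roll": 0}
    - {"translation": [0, 0, 0], "roll": 0}

```text
time: 6.68
tool_pos: [0.4998, 0.2377, 0.0779]
tool_rot: [-3.142, -0.0, 3.134]
contact_force: [-0.5, 0.2, 0.5]
opening: 0.0002
grip_force: 0.0
```

Emit:
step_arm:
  commands:
    - {"translation": [0, 0, 1], "roll": 0}
    - {"translation": [0, 0, 1], "roll": 0}
    - {"translation": [0, 0, 0], "roll": 0}

```text
time: 6.93
tool_pos: [0.5002, 0.2379, 0.0764]
tool_rot: [3.141, 0.001, 3.134]
contact_force: [-0.2, -0.3, 2.0]
opening: 0.0008
grip_force: 0.8
```

Emit:
step_arm:
  commands:
    - {"translation": [0, 0, -4], "roll": 0}
    - {"translation": [0, 0, 0], "roll": 0}
    - {"translation": [0, 0, 0], "roll": 0}
    - {"translation": [0, 0, 0], "roll": 0}
    - {"translation": [0, 0, 0], "roll": 0}
    - {"translation": [0, 0, 0], "roll": 0}
    - {"translation": [0, 0, 0], "roll": 0}
    - {"translation": [0, 0, 0], "roll": 0}
    - {"translation": [0, 0, 9], "roll": 0}
    - {"translation": [0, 0, 9], "roll": 0}
    - {"translation": [0, 0, 9], "roll": 0}
    - {"translation": [0, 0, 0], "roll": 0}
  fingers: 0.6

```text
time: 7.93
tool_pos: [0.4983, 0.2372, 0.0505]
tool_rot: [-3.14, -0.004, 3.134]
contact_force: [-0.6, 0.2, -0.1]
opening: 0.0551
grip_force: 0.0
```

Emit:
step_arm:
  commands:
    - {"translation": [0, 0, 0], "roll": 0}
    - {"translation": [0, 0, 0], "roll": 0}
    - {"translation": [0, 0, 0], "roll": 0}
    - {"translation": [0, 0, 0], "roll": 0}
    - {"translation": [0, 0, 0], "roll": 0}
  fingers: 0
  grip_force: 35

```text
time: 8.35
tool_pos: [0.5002, 0.2379, 0.0535]
tool_rot: [3.141, 0.001, 3.134]
contact_force: [0.0, -0.4, 0.2]
opening: 0.0312
grip_force: 34.6
```

Emit:
step_arm:
  commands:
    - {"translation": [0, 0, -8], "roll": 0}
    - {"translation": [0, 0, -16], "roll": 0}
    - {"translation": [0, 0, -16], "roll": 0}
    - {"translation": [0, 0, -16], "roll": 0}
    - {"translation": [0, 0, -16], "roll": 0}
    - {"translation": [0, 0, -8], "roll": 0}
    - {"translation": [4, -10, 0], "roll": 0}
    - {"translation": [5, -19, 0], "roll": 0}
    - {"translation": [5, -20, 0], "roll": 0}
    - {"translation": [5, -20, 0], "roll": 0}
    - {"translation": [5, -20, 0], "roll": 0}
    - {"translation": [5, -20, 0], "roll": 0}
    - {"translation": [5, -20, 0], "roll": 0}
    - {"translation": [5, -20, 0], "roll": 0}
    - {"translation": [5, -20, 0], "roll": 0}
    - {"translation": [4, -19, 0], "roll": 0}
    - {"translation": [2, -14, 0], "roll": 0}
    - {"translation": [0, -6, 0], "roll": 0}
    - {"translation": [0, 0, 0], "roll": 0}
    - {"translation": [0, 0, 0], "roll": 0}

```text
time: 10.02
tool_pos: [0.448, 0.0302, 0.1328]
tool_rot: [3.141, -0.001, 3.133]
contact_force: [-0.2, -0.1, -2.0]
opening: 0.0311
grip_force: 34.5
```

Emit:
step_arm:
  commands:
    - {"translation": [0, 0, 10], "roll": 0}
    - {"translation": [0, 0, 15], "roll": 0}
    - {"translation": [0, 0, 15], "roll": 0}
    - {"translation": [0, 0, 15], "roll": 0}
    - {"translation": [0, 0, 12], "roll": 0}
    - {"translation": [0, 0, 7], "roll": 0}
    - {"translation": [0, 0, 3], "roll": 0}
    - {"translation": [0, 0, 0], "roll": 0}
    - {"translation": [0, 0, 0], "roll": 0}

```text
time: 10.77
tool_pos: [0.4487, 0.0304, 0.0564]
tool_rot: [3.142, 0.001, 3.134]
contact_force: [-0.4, 0.1, -2.0]
opening: 0.0306
grip_force: 34.5
```

Held (2 N weight). Lower to contact.

Emit:
step_arm:
  commands:
    - {"translation": [0, 0, 1], "roll": 0}
    - {"translation": [0, 0, 1], "roll": 0}
    - {"translation": [0, 0, 1], "roll": 0}
    - {"translation": [0, 0, 0], "roll": 0}

```text
time: 11.1
tool_pos: [0.4483, 0.0302, 0.0532]
tool_rot: [3.142, 0.0, 3.134]
contact_force: [-0.1, 0.1, -2.0]
opening: 0.0312
grip_force: 34.5
```

Emit:
step_arm:
  commands:
    - {"translation": [0, 0, 0.5], "roll": 0}
    - {"translation": [0, 0, 0.5], "roll": 0}
    - {"translation": [0, 0, 0], "roll": 0}

```text
time: 11.35
tool_pos: [0.4485, 0.0301, 0.0525]
tool_rot: [3.142, 0.001, 3.134]
contact_force: [-0.7, 0.3, 3.3]
opening: 0.0309
grip_force: 34.6
```

Emit:
step_arm:
  commands:
    - {"translation": [0, 0, 0], "roll": 0}
    - {"translation": [0, 0, 0], "roll": 0}
    - {"translation": [0, 0, 0], "roll": 0}
    - {"translation": [0, 0, 0], "roll": 0}
    - {"translation": [0, 0, 0], "roll": 0}
    - {"translation": [0, 0, -10], "roll": 0}
    - {"translation": [0, 0, -20], "roll": 0}
    - {"translation": [0, 0, -30], "roll": 0}
    - {"translation": [0, 0, -30], "roll": 0}
    - {"translation": [0, 0, -30], "roll": 0}
    - {"translation": [0, 0, -20], "roll": 0}
    - {"translation": [-15, 20, 0], "roll": 0}
    - {"translation": [-20, 30, 0], "roll": 0}
    - {"translation": [-20, 30, 0], "roll": 0}
    - {"translation": [-20, 30, 0], "roll": 0}
    - {"translation": [-20, 30, 0], "roll": 0}
    - {"translation": [-14, 20, 0], "roll": 0}
    - {"translation": [0, 0, 0], "roll": 0.121}
    - {"translation": [0, 0, 0], "roll": 0.121}
    - {"translation": [0, 0, 0], "roll": 0.121}
  fingers: 0.65

```text
time: 13.02
tool_pos: [0.5584, 0.1899, 0.1914]
tool_rot: [-3.141, -0.001, 2.766]
contact_force: [-0.2, -0.2, -1.9]
opening: 0.0598
grip_force: 0.0
```

Emit:
step_arm:
  commands:
    - {"translation": [0, 0, 0], "roll": 0.121}
    - {"translation": [0, 0, 0], "roll": 0.121}
    - {"translation": [0, 0, 0], "roll": 0.121}
    - {"translation": [0, 0, 0], "roll": 0.121}
    - {"translation": [0, 0, 0], "roll": 0.121}
    - {"translation": [0, 0, 0], "roll": 0.121}
    - {"translation": [0, 0, 0], "roll": 0.121}
    - {"translation": [0, 0, 0], "roll": 0.121}
    - {"translation": [0, 0, 0], "roll": 0.121}
    - {"translation": [0, 0, 0], "roll": 0.121}
    - {"translation": [0, 0, 0], "roll": 0}
    - {"translation": [0, 0, 0], "roll": 0}
  fingers: 0.75

```text
time: 14.02
tool_pos: [0.5584, 0.1893, 0.1919]
tool_rot: [-3.141, 0.0, 1.564]
contact_force: [-0.6, -0.1, 0.0]
opening: 0.0692
grip_force: 0.0
```

Run:
```python
from h import *
print(observe()["tool_pos"],observe()["tool_rot"],observe()["opening"])
w=read_camera("wrist");save(w,"w5.png")
for n in("vial","bottle","slot"):
    print(n,[(np.round(r["at"],3),round(r["confidence"],2)) for r in search_frame("wrist",n)[:2]])
P=proj("wrist",[[.5566,.2378,.043]]);print(P)
```

```text
[0.55844114 0.18925323 0.19192624] [-3.14119891e+00  3.62605135e-05  1.56441923e+00] 0.06922638319027039
vial [(array([0.561, 0.234, 0.04 ]), 0.61)]
bottle [(array([0.467, 0.041, 0.044]), 0.96)]
slot [(array([0.546, 0.237, 0.002]), 0.63)]
[[278.22222165 143.03296839]]
```

View pics/w5.png

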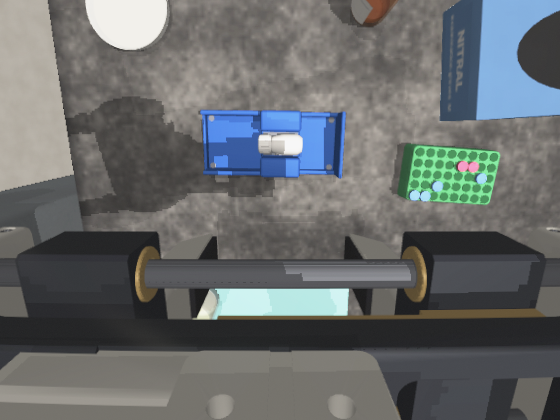

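Run:
```python
from h import *
p=atz("wrist",[(258,145),(303,145),(280.5,133),(280.5,156)],.033);print(p)
print(atz("wrist",[(203,111),(202,174),(345,112),(343,177)],.014)) 
print(atz("wrist",[(262,131),(299,131),(262,157),(299,157)],.044)) 
go(.5575,.2375,.05,1.564)
```

```text
[[0.53390938 0.23533315 0.033     ]
 [0.58418801 0.23498627 0.033     ]
 [0.5591391  0.24823731 0.033     ]
 [0.55896599 0.22295111 0.033     ]]
[[0.47012102 0.27343676 0.014     ]
 [0.46416874 0.20052137 0.014     ]
 [0.63351521 0.27113113 0.014     ]
 [0.63423324 0.19568527 0.014     ]]
[[0.53933249 0.25065716 0.044     ]
 [0.57897955 0.25038278 0.044     ]
 [0.53875885 0.22297819 0.044     ]
 [0.57917412 0.22270011 0.044     ]]
tool shift mm [ 48.2  -1.4 142.1] roll -0.0011111830437249282
```

Emit:
step_arm:
  commands:
    - {"translation": [15, 0, 0], "roll": 0}
    - {"translation": [20, 0, 10], "roll": 0}
    - {"translation": [12, 0, 20], "roll": 0}
    - {"translation": [0, 0, 25], "roll": 0}
    - {"translation": [0, 0, 25], "roll": 0}
    - {"translation": [0, 0, 25], "roll": 0}
    - {"translation": [0, 0, 25], "roll": 0}
    - {"translation": [0, 0, 20], "roll": 0}
    - {"translation": [0, 0, 15], "roll": 0}
    - {"translation": [0, 0, 12], "roll": 0}
    - {"translation": [0, 0, 8], "roll": 0}
    - {"translation": [0, 0, 5], "roll": 0}
    - {"translation": [0, 0, 0], "roll": 0}
    - {"translation": [0, 0, 0], "roll": 0}

```text
time: 15.38
tool_pos: [0.5594, 0.2366, 0.0027]
tool_rot: [3.141, -0.0, 1.561]
contact_force: [1.0, -0.2, 0.9]
opening: 0.0689
grip_force: 0.0
```

Emit:
step_arm:
  commands:
    - {"translation": [0, 0, 4], "roll": 0}
    - {"translation": [0, 0, 4], "roll": 0}
    - {"translation": [0, 0, 4], "roll": 0}
    - {"translation": [0, 0, 4], "roll": 0}
    - {"translation": [0, 0, 1], "roll": 0}
    - {"translation": [0, 0, 0], "roll": 0}

```text
time: 15.88
tool_pos: [0.5587, 0.2362, -0.0154]
tool_rot: [-3.141, 0.0, 1.561]
contact_force: [0.7, -0.1, -0.2]
opening: 0.0689
grip_force: 0.0
```

Now close, gently.

Emit:
step_arm:
  commands:
    - {"translation": [0, 0, 0], "roll": 0}
    - {"translation": [0, 0, 0], "roll": 0}
    - {"translation": [0, 0, 0], "roll": 0}
    - {"translation": [0, 0, 0], "roll": 0}
    - {"translation": [0, 0, 0], "roll": 0}
    - {"translation": [0, 0, 0], "roll": 0}
  fingers: 0.45
  grip_force: 12

```text
time: 16.38
tool_pos: [0.5592, 0.2364, -0.0147]
tool_rot: [3.141, -0.0, 1.561]
contact_force: [-0.2, -0.8, 0.3]
opening: 0.0485
grip_force: 12.0
```

Emit:
step_arm:
  commands:
    - {"translation": [0, 0, -3], "roll": 0}
    - {"translation": [0, 0, -8], "roll": 0}
    - {"translation": [0, 0, -14], "roll": 0}
    - {"translation": [0, 0, -18], "roll": 0}
    - {"translation": [0, 0, -18], "roll": 0}
    - {"translation": [0, 0, -18], "roll": 0}
    - {"translation": [0, 0, -11], "roll": 0}
    - {"translation": [-10, 2, 0], "roll": 0}
    - {"translation": [-20, 3, 0], "roll": 0}
    - {"translation": [-25, 4, 0], "roll": 0}
    - {"translation": [-25, 4, 0], "roll": 0}
    - {"translation": [-25, 4, 0], "roll": 0}
    - {"translation": [-25, 4, 0], "roll": 0}
    - {"translation": [-25, 4, 0], "roll": 0}
    - {"translation": [-25, 4, 0], "roll": 0}
    - {"translation": [-25, 4, 0], "roll": 0}
    - {"translation": [-25, 4, 0], "roll": 0}
    - {"translation": [-20, 4, 0], "roll": 0}
    - {"translation": [-11, 2, 0], "roll": 0}
    - {"translation": [-5, 0, 0], "roll": 0}

```text
time: 18.05
tool_pos: [0.5991, -0.0322, 0.0743]
tool_rot: [-3.141, -0.0, 1.559]
contact_force: [-0.4, -0.0, -0.2]
opening: 0.0489
grip_force: 12.0
```

Emit:
step_arm:
  commands:
    - {"translation": [0, 0, 8], "roll": 0}
    - {"translation": [0, 0, 15], "roll": 0}
    - {"translation": [0, 0, 20], "roll": 0}
    - {"translation": [0, 0, 20], "roll": 0}
    - {"translation": [0, 0, 18], "roll": 0}
    - {"translation": [0, 0, 12], "roll": 0}
    - {"translation": [0, 0, 7], "roll": 0}
    - {"translation": [0, 0, 2], "roll": 0}
    - {"translation": [0, 0, 0], "roll": 0}
    - {"translation": [0, 0, 0], "roll": 0}

```text
time: 18.88
tool_pos: [0.6, -0.03, -0.0261]
tool_rot: [3.14, 0.0, 1.561]
contact_force: [0.8, 0.6, -0.2]
opening: 0.0486
grip_force: 12.0
```

Emit:
step_arm:
  commands:
    - {"translation": [0, 0, 1], "roll": 0}
    - {"translation": [0, 0, 1], "roll": 0}
    - {"translation": [0, 0, 1], "roll": 0}
    - {"translation": [0, 0, 1], "roll": 0}
    - {"translation": [0, 0, 0], "roll": 0}

```text
time: 19.3
tool_pos: [0.5993, -0.0301, -0.0309]
tool_rot: [-3.142, -0.0, 1.561]
contact_force: [0.1, 0.5, 0.5]
opening: 0.0488
grip_force: 12.0
```

Emit:
step_arm:
  commands:
    - {"translation": [0, 0, 0.5], "roll": 0}
    - {"translation": [0, 0, 0.5], "roll": 0}
    - {"translation": [0, 0, 0], "roll": 0}

```text
time: 19.55
tool_pos: [0.5995, -0.0301, -0.0317]
tool_rot: [3.141, -0.0, 1.561]
contact_force: [-0.6, 1.1, 0.4]
opening: 0.0488
grip_force: 12.0
```

Emit:
step_arm:
  commands:
    - {"translation": [0, 0, 0.5], "roll": 0}
    - {"translation": [0, 0, 0], "roll": 0}

```text
time: 19.72
tool_pos: [0.5994, -0.0302, -0.0319]
tool_rot: [3.141, 0.0, 1.561]
contact_force: [-2.0, -0.2, 4.8]
opening: 0.049
grip_force: 12.0
```

Emit:
step_arm:
  commands:
    - {"translation": [0, 0, 0.5], "roll": 0}
    - {"translation": [0, 0, 0], "roll": 0}

```text
time: 19.88
tool_pos: [0.5995, -0.0301, -0.0319]
tool_rot: [3.141, 0.0, 1.561]
contact_force: [-1.8, 0.2, 7.9]
opening: 0.049
grip_force: 12.0
```

Emit:
step_arm:
  commands:
    - {"translation": [0, 0, 0], "roll": 0}
    - {"translation": [0, 0, 0], "roll": 0}
    - {"translation": [0, 0, 0], "roll": 0}
    - {"translation": [0, 0, 0], "roll": 0}
    - {"translation": [0, 0, -4], "roll": 0}
    - {"translation": [0, 0, -12], "roll": 0}
    - {"translation": [0, 0, -25], "roll": 0}
    - {"translation": [0, 0, -25], "roll": 0}
    - {"translation": [0, 0, -25], "roll": 0}
    - {"translation": [0, 0, -9], "roll": -0.12}
    - {"translation": [0, 0, 0], "roll": -0.121}
    - {"translation": [0, 0, 0], "roll": -0.121}
    - {"translation": [0, 0, 0], "roll": -0.121}
    - {"translation": [0, 0, 0], "roll": -0.121}
    - {"translation": [0, 0, 0], "roll": -0.121}
    - {"translation": [0, 0, 0], "roll": -0.121}
    - {"translation": [0, 0, 0], "roll": -0.121}
    - {"translation": [0, 0, 0], "roll": -0.121}
    - {"translation": [0, 0, 0], "roll": -0.121}
  fingers: 0.7

```text
time: 21.47
tool_pos: [0.5996, -0.0302, 0.0683]
tool_rot: [3.141, 0.001, 2.776]
contact_force: [0.1, 0.4, 0.2]
opening: 0.0639
grip_force: 0.0
```

Emit:
step_arm:
  commands:
    - {"translation": [0, 0, 0], "roll": -0.121}
    - {"translation": [0, 0, 0], "roll": -0.121}
    - {"translation": [0, 0, 0], "roll": -0.121}
    - {"translation": [0, 0, 0], "roll": 0}
    - {"translation": [0, 0, 0], "roll": 0}

```text
time: 21.88
tool_pos: [0.5996, -0.0302, 0.0679]
tool_rot: [-3.142, 0.001, 3.129]
contact_force: [-0.0, 1.2, 0.3]
opening: 0.0639
grip_force: 0.0
```

Run:
```python
from h import *
T=tool();print(T[:3,3],observe()["tool_rot"],observe()["qpos"])
w=read_camera("wrist");save(w,"w6.png")
for n in("vial","bottle"):
    print(n,[(np.round(r["at"],3),round(r["confidence"],2)) for r in search_frame("wrist",n)[:2]])
t=read_camera("top");save(t,"t6.png")
for n in("vial","bottle"):
    print(n,[(np.round(r["at"],3),round(r["confidence"],2)) for r in search_frame("top",n)[:2]])
# mark of expected vial axis ends
print(proj("wrist",[[.5745,-.03,.0265],[.6245,-.03,.0265]]))
```

```text
[ 0.59956554 -0.03016346  0.06794298] [-3.14152708e+00  9.38686938e-04  3.12910956e+00] [-1.77930846e-01  5.91393537e-01  1.47012943e+00  1.01997294e-04
  1.07913302e+00 -1.73629215e+00]
vial [(array([ 0.6  , -0.031,  0.02 ]), 0.68)]
bottle [(array([0.469, 0.022, 0.053]), 0.8)]
vial []
bottle []
[[281.52943687 182.57153521]
 [282.03218224 243.94504136]]
```

Emit:
step_arm:
  commands:
    - {"translation": [0, 0, 10], "roll": 0}
    - {"translation": [0, 0, 16], "roll": 0}
    - {"translation": [0, 0, 16], "roll": 0}
    - {"translation": [0, 0, 16], "roll": 0}
    - {"translation": [0, 0, 14], "roll": 0}
    - {"translation": [0, 0, 11], "roll": 0}
    - {"translation": [0, 0, 7], "roll": 0}
    - {"translation": [0, 0, 3], "roll": 0}
    - {"translation": [0, 0, 0], "roll": 0}
    - {"translation": [0, 0, 0], "roll": 0}

```text
time: 23.02
tool_pos: [0.5998, -0.0302, -0.0255]
tool_rot: [-3.142, 0.001, 3.133]
contact_force: [-0.4, -0.5, 0.3]
opening: 0.0641
grip_force: 0.0
```

Emit:
step_arm:
  commands:
    - {"translation": [0, 0, 0], "roll": 0}
    - {"translation": [0, 0, 0], "roll": 0}
    - {"translation": [0, 0, 0], "roll": 0}
    - {"translation": [0, 0, 0], "roll": 0}
    - {"translation": [0, 0, 0], "roll": 0}
    - {"translation": [0, 0, 0], "roll": 0}
    - {"translation": [0, 0, 0], "roll": 0}
    - {"translation": [0, 0, 0], "roll": 0}
  fingers: 0.15
  grip_force: 15

```text
time: 23.68
tool_pos: [0.5994, -0.0301, -0.0259]
tool_rot: [3.141, 0.0, 3.133]
contact_force: [-0.2, 0.9, 0.5]
opening: 0.0218
grip_force: 15.0
```

Emit:
step_arm:
  commands:
    - {"translation": [0, 0, -2], "roll": 0}
    - {"translation": [0, 0, -2], "roll": 0}
    - {"translation": [0, 0, -2], "roll": 0}
    - {"translation": [0, 0, 0], "roll": 0}
    - {"translation": [0, 0, 0], "roll": 0}

```text
time: 24.1
tool_pos: [0.5995, -0.0301, -0.0197]
tool_rot: [3.142, 0.0, 3.133]
contact_force: [-0.0, -0.2, -1.6]
opening: 0.0211
grip_force: 15.0
```

Run:
```python
from h import *
w=read_camera("wrist")
print(observe()["opening"],[(np.round(r["at"],3),round(r["confidence"],2)) for r in search_frame("wrist","vial")[:2]])
w6=cv2.imread("pics/w6.png")[...,::-1]
s=read_camera("scene");q=proj("scene",[[.6,-.03,.03]])[0].astype(int)
a=cv2.resize(s[q[1]-35:q[1]+35,q[0]-40:q[0]+40],(400,350),interpolation=2)
im=np.zeros((350,800,3),np.uint8);im[:,:400]=a;im[:,400:]=cv2.resize(w[120:295,180:380],(400,350),interpolation=2)
save(im,"c7.png")
```

```text
0.021291999308563833 [(array([ 0.589, -0.033,  0.025]), 0.8)]
```

View pics/c7.png

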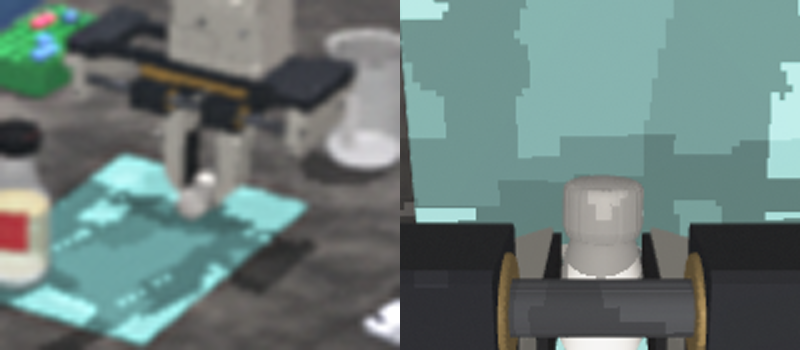

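Emit:
step_arm:
  commands:
    - {"translation": [0, 0, 2], "roll": 0}
    - {"translation": [0, 0, 2], "roll": 0}
    - {"translation": [0, 0, 1.5], "roll": 0}
    - {"translation": [0, 0, 0.5], "roll": 0}
    - {"translation": [0, 0, 0], "roll": 0}
    - {"translation": [0, 0, 0], "roll": 0}

```text
time: 24.75
tool_pos: [0.5993, -0.0301, -0.0259]
tool_rot: [3.141, -0.0, 3.133]
contact_force: [-0.5, -0.8, 0.6]
opening: 0.0213
grip_force: 15.0
```

Emit:
step_arm:
  commands:
    - {"translation": [0, 0, 0], "roll": 0}
    - {"translation": [0, 0, 0], "roll": 0}
    - {"translation": [0, 0, 0], "roll": 0}
    - {"translation": [0, 0, 2], "roll": 0}
    - {"translation": [0, 0, 2], "roll": 0}
    - {"translation": [0, 0, 2], "roll": 0}
    - {"translation": [0, 0, 0], "roll": 0}
  fingers: 0.42

```text
time: 25.33
tool_pos: [0.5989, -0.03, -0.0325]
tool_rot: [3.141, -0.001, 3.133]
contact_force: [-0.3, -1.0, 0.3]
opening: 0.0385
grip_force: 0.0
```

Emit:
step_arm:
  commands:
    - {"translation": [0, 0, 1], "roll": 0}
    - {"translation": [0, 0, 1], "roll": 0}
    - {"translation": [0, 0, 0], "roll": 0}

```text
time: 25.58
tool_pos: [0.5994, -0.0301, -0.0338]
tool_rot: [3.142, 0.0, 3.133]
contact_force: [0.1, -0.3, -0.2]
opening: 0.0382
grip_force: 0.0
```

Emit:
step_arm:
  commands:
    - {"translation": [0, 0, 1], "roll": 0}
    - {"translation": [0, 0, 0], "roll": 0}

```text
time: 25.75
tool_pos: [0.5995, -0.0301, -0.0339]
tool_rot: [-3.142, 0.001, 3.133]
contact_force: [-2.4, 1.1, 7.9]
opening: 0.0381
grip_force: 4.0
```

Emit:
step_arm:
  commands:
    - {"translation": [0, 0, 1], "roll": 0}
    - {"translation": [0, 0, 0], "roll": 0}

```text
time: 25.92
tool_pos: [0.5995, -0.0301, -0.034]
tool_rot: [-3.141, 0.001, 3.133]
contact_force: [-5.0, 0.8, 14.7]
opening: 0.0384
grip_force: 7.5
```

Emit:
step_arm:
  commands:
    - {"translation": [0, 0, 1], "roll": 0}
    - {"translation": [0, 0, 0], "roll": 0}

```text
time: 26.08
tool_pos: [0.5996, -0.0301, -0.0341]
tool_rot: [-3.141, 0.001, 3.133]
contact_force: [-8.1, 1.1, 22.5]
opening: 0.0384
grip_force: 11.0
```

Emit:
step_arm:
  commands:
    - {"translation": [0, 0, -3], "roll": 0}
    - {"translation": [0, 0, -4], "roll": 0}
    - {"translation": [0, 0, -3.3], "roll": 0}
    - {"translation": [0, 0, 0], "roll": 0}
    - {"translation": [0, 0, 0], "roll": 0}

```text
time: 26.5
tool_pos: [0.5994, -0.0301, -0.0266]
tool_rot: [3.142, 0.0, 3.133]
contact_force: [-0.8, 0.8, 0.3]
opening: 0.0384
grip_force: 0.0
```

Emit:
step_arm:
  commands:
    - {"translation": [0, 0, 0], "roll": 0}
    - {"translation": [0, 0, 0], "roll": 0}
    - {"translation": [0, 0, 0], "roll": 0}
    - {"translation": [0, 0, 0], "roll": 0}
    - {"translation": [0, 0, 0], "roll": 0}
    - {"translation": [0, 0, 0], "roll": 0}
  fingers: 0.15
  grip_force: 15

```text
time: 27.0
tool_pos: [0.5993, -0.0301, -0.0267]
tool_rot: [3.141, -0.0, 3.133]
contact_force: [0.8, 0.2, 1.4]
opening: 0.0215
grip_force: 15.0
```

Emit:
step_arm:
  commands:
    - {"translation": [0, 0, -3], "roll": 0}
    - {"translation": [0, 0, -8], "roll": 0}
    - {"translation": [0, 0, -15], "roll": 0}
    - {"translation": [0, 0, -20], "roll": 0}
    - {"translation": [0, 0, -25], "roll": 0}
    - {"translation": [0, 0, -25], "roll": 0}
    - {"translation": [0, 0, -25], "roll": 0}
    - {"translation": [0, 0, -20], "roll": 0}
    - {"translation": [0, 0, -15], "roll": 0}
    - {"translation": [3, -10, -6], "roll": 0}
    - {"translation": [4, -20, 0], "roll": 0}
    - {"translation": [4, -25, 0], "roll": 0}
    - {"translation": [4, -25, 0], "roll": 0}
    - {"translation": [4, -25, 0], "roll": 0}
    - {"translation": [4, -25, 0], "roll": 0}
    - {"translation": [4, -25, 0], "roll": 0}
    - {"translation": [4, -25, 0], "roll": 0}
    - {"translation": [4, -17, 0], "roll": 0}
    - {"translation": [0, -8, 0], "roll": 0}
    - {"translation": [0, 0, 0], "roll": 0}

```text
time: 28.67
tool_pos: [0.5618, -0.2368, 0.135]
tool_rot: [-3.142, -0.0, 3.13]
contact_force: [0.2, -0.1, -0.2]
opening: 0.0213
grip_force: 15.0
```

Emit:
step_arm:
  commands:
    - {"translation": [0, 0, 0], "roll": 0}
    - {"translation": [0, 0, 0], "roll": 0}

```text
time: 28.83
tool_pos: [0.5626, -0.2337, 0.1352]
tool_rot: [3.141, -0.0, 3.134]
contact_force: [0.5, 0.2, -0.0]
opening: 0.0215
grip_force: 15.0
```

Run:
```python
from h import *
T=tool();print(T[:3,3],observe()["tool_rot"],observe()["opening"])
w=read_camera("wrist");save(cv2.resize(w[60:360,80:480],(800,600),interpolation=2),"w8.png")
for n in("cradle","vial"):
    print(n,[(np.round(r["at"],3),round(r["confidence"],2)) for r in search_frame("wrist",n)[:2]])
```

```text
[ 0.56258694 -0.2337362   0.13524232] [ 3.14085847e+00 -3.25612742e-04  3.13361272e+00] 0.021470981840169774
cradle [(array([ 0.542, -0.238,  0.005]), 0.56)]
vial [(array([ 0.554, -0.237,  0.183]), 0.66)]
```

View pics/w8.png

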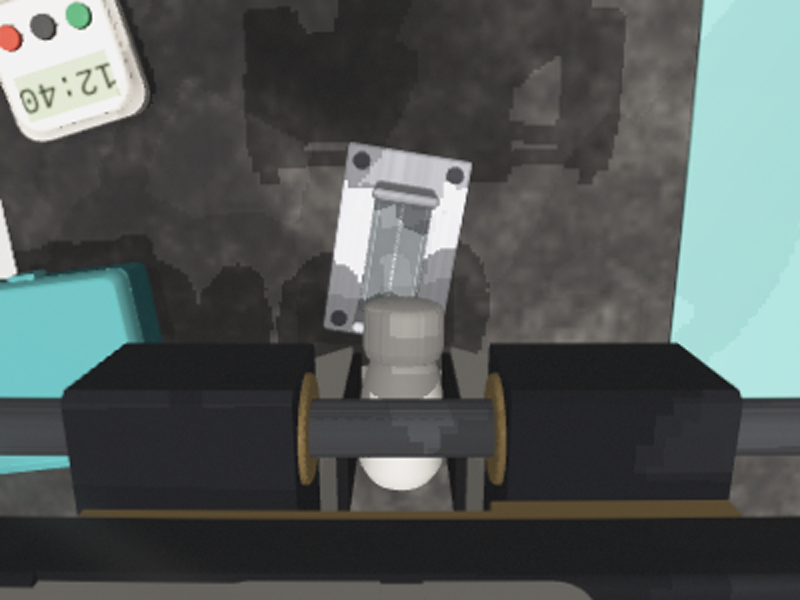

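Run:
```python
from h import *
np.set_printoptions(precision=4,suppress=True)
f=lambda L:[(a/2+80,b/2+60) for a,b in L]
c=atz("wrist",f([(350,142),(470,163),(325,328)]),.008);print(c)
d1=c[1]-c[0];d2=c[2]-c[0];print("len",np.linalg.norm(d1),np.linalg.norm(d2),"yaw long",np.arctan2(d2[1],d2[0]),"yaw short",np.arctan2(d1[1],d1[0])-np.pi/2)
print("centre",(c[1]+c[2])/2)
v=atz("wrist",f([(405,207),(393,295)]),.024);print("groove",v,np.arctan2(*(v[1]-v[0])[1::-1]))
e=atz("wrist",f([(366,290),(379,195),(419,290),(432,200)]),.035);print("edges",e)
k=atz("wrist",f([(375,183),(438,192)]),.055);print("cheek",k,np.linalg.norm(k[1]-k[0]))
```

```text
[[ 0.5002 -0.2598  0.008 ]
 [ 0.511  -0.1991  0.008 ]
 [ 0.5981 -0.2758  0.008 ]]
len 0.061591786946634294 0.09920910319490155 yaw long -0.16276452092270036 yaw short -0.17561426585349915
centre [ 0.5545 -0.2375  0.008 ]
groove [[ 0.5313 -0.2323  0.024 ]
 [ 0.5758 -0.2386  0.024 ]] -0.14054911583478547
edges [[ 0.5704 -0.2516  0.035 ]
 [ 0.5244 -0.2446  0.035 ]
 [ 0.5705 -0.2258  0.035 ]
 [ 0.5268 -0.2197  0.035 ]]
cheek [[ 0.5173 -0.2456  0.055 ]
 [ 0.5214 -0.218   0.055 ]] 0.02784604766221751
```

Run:
```python
from h import *
T=tool()
for r in(.008,.0105):
  P=np.array([[.025,0,-.0414-r],[.025,0,-.0414+.0]])@T[:3,:3].T+T[:3,3]
  print((proj("wrist",P)-[80,60])*2)
go(.5547,-.2367,.035,np.pi-.155)
```

```text
[[405.04820059 308.04402463]
 [404.83283597 299.61289288]]
[[405.12008703 310.85862627]
 [404.83283597 299.61289288]]
tool shift mm [  8.1  -3.1 100.5] roll 0.147730844211452
```

Emit:
step_arm:
  commands:
    - {"translation": [7.2, -3.1, 5], "roll": 0}
    - {"translation": [0, 0, 12], "roll": 0.075}
    - {"translation": [0, 0, 16], "roll": 0.073}
    - {"translation": [0, 0, 18], "roll": 0}
    - {"translation": [0, 0, 18], "roll": 0}
    - {"translation": [0, 0, 15], "roll": 0}
    - {"translation": [0, 0, 10], "roll": 0}
    - {"translation": [0, 0, 6], "roll": 0}
    - {"translation": [0, 0, 0], "roll": 0}
    - {"translation": [0, 0, 0], "roll": 0}
    - {"translation": [0, 0, 0], "roll": 0}

```text
time: 29.9
tool_pos: [0.5559, -0.2382, 0.0364]
tool_rot: [-3.141, 0.002, 2.985]
contact_force: [0.5, 0.0, -0.2]
opening: 0.0215
grip_force: 15.0
```

Run:
```python
from h import *
go(.5557,-.2367,.005,np.pi-.155);print(observe()["tool_pos"],observe()["tool_rot"])
w=read_camera("wrist")
for n in("cradle","vial"):
    print(n,[(np.round(r["at"],3),round(r["confidence"],2)) for r in search_frame("wrist",n)[:2]])
# near cheek top edge: bright bar rows on the tool axis
P=proj("wrist",[[.5194,-.2318,.055],[.555,-.2367,.035]]);print(P)
c,r=P[0].astype(int); print(w[r-22:r+26:2,c-25:c+26:10].mean(2).astype(int))
```

```text
tool shift mm [ 0.5  1.4 31.4] roll -0.0016855494134673243
[ 0.55593216 -0.23817807  0.03637158] [-3.14099873e+00  1.70342628e-03  2.98490710e+00]
cradle [(array([ 0.528, -0.232,  0.007]), 0.76)]
vial [(array([ 0.546, -0.242,  0.084]), 0.95)]
[[283.09408168 179.24854071]
 [283.76420314 228.13335699]]
[[174 172 218 212 213 217]
 [173 176 218 212 213 216]
 [174 172 218 212 213 216]
 [173 212 218 212 213 217]
 [174 212 218 211 212 217]
 [173 212 217 210 212 217]
 [173 211 217 211 212 217]
 [173 139 158 153 173 217]
 [173 110 111 108 110 216]
 [173 109 111 110 111 217]
 [173 107 112 111 111 216]
 [168 109 113 111 112 215]
 [155 107 112 107 111 194]
 [143 157 161 179 172 172]
 [156 172 177 215 213 169]
 [150 157 158 197 199 169]
 [145 146 143 165 164 185]
 [171 104 103 106 104 181]
 [170 104 104 109 107 171]
 [170 105 105 109 107 171]
 [171 105 104 108 107 171]
 [171 105 104 108 108 170]
 [170 105 104 108 107 150]
 [147 105 102  95 162 150]]
```

Run:
```python
from h import *
np.set_printoptions(linewidth=250,precision=4,suppress=True)
w=read_camera("wrist").astype(int).mean(2).astype(int)
for r in(172,176,180,186,188,196,204,210,216):
    print(r,list(w[r,240:326:2]))
print("col283",list(w[160:240:1,283]));print("col270",list(w[160:240:1,270]));print(tool()[:3,3])
```

```text
172 [np.int64(160), np.int64(169), np.int64(171), np.int64(171), np.int64(169), np.int64(170), np.int64(173), np.int64(169), np.int64(170), np.int64(173), np.int64(171), np.int64(132), np.int64(111), np.int64(116), np.int64(115), np.int64(115), np.int64(114), np.int64(115), np.int64(117), np.int64(123), np.int64(122), np.int64(120), np.int64(121), np.int64(122), np.int64(122), np.int64(121), np.int64(121), np.int64(122), np.int64(123), np.int64(131), np.int64(131), np.int64(166), np.int64(216), np.int64(215), np.int64(217), np.int64(214), np.int64(213), np.int64(216), np.int64(218), np.int64(214), np.int64(214), np.int64(215), np.int64(214)]
176 [np.int64(160), np.int64(169), np.int64(170), np.int64(170), np.int64(170), np.int64(170), np.int64(172), np.int64(168), np.int64(170), np.int64(172), np.int64(154), np.int64(109), np.int64(108), np.int64(109), np.int64(107), np.int64(110), np.int64(109), np.int64(110), np.int64(110), np.int64(112), np.int64(111), np.int64(110), np.int64(111), np.int64(111), np.int64(111), np.int64(110), np.int64(111), np.int64(111), np.int64(110), np.int64(1
[... 6468 characters left out ...]
5), np.int64(105), np.int64(105), np.int64(105), np.int64(106), np.int64(106), np.int64(106), np.int64(105), np.int64(105), np.int64(105), np.int64(105), np.int64(98), np.int64(95), np.int64(95), np.int64(95), np.int64(105), np.int64(111), np.int64(115), np.int64(118), np.int64(121), np.int64(127), np.int64(137), np.int64(141), np.int64(142), np.int64(142), np.int64(143), np.int64(144), np.int64(143), np.int64(142), np.int64(144), np.int64(144), np.int64(144), np.int64(144), np.int64(143), np.int64(144), np.int64(143), np.int64(143), np.int64(144), np.int64(144), np.int64(145), np.int64(145), np.int64(145), np.int64(146), np.int64(141), np.int64(137), np.int64(135)]
[ 0.5557 -0.238   0.0361]
```

Run:
```python
from h import *
np.set_printoptions(precision=1,suppress=True)
T=tool();print(T[:3,3])
def tl(px,z): return ((atz("wrist",[px],z)[0]-T[:3,3])@T[:3,:3]*1000)
print("cheek inner",tl((283,190),.055),"outer",tl((283,183),.055))
print("groove",tl((282,196),.024),tl((282,204),.024))
zt=T[2,3]+.0414
print("cap end",tl((282.5,208),zt+.0),tl((282.5,208),zt+.009),tl((282.5,215),zt+.01))
```

```text
[ 0.6 -0.2  0. ]
cheek inner [ 30.7   0.5 -18.9] outer [ 34.8   0.5 -18.9]
groove [20.4  0.1 12.1] [14.8  0.1 12.1]
cap end [ 25.8   0.1 -41.4] [ 28.2   0.  -50.4] [ 24.9   0.  -51.4]
```

Emit:
step_arm:
  commands:
    - {"translation": [0, 0.2, 5], "roll": 0}
    - {"translation": [0, 0, 7], "roll": 0}
    - {"translation": [0, 0, 7], "roll": 0}
    - {"translation": [0, 0, 6], "roll": 0}
    - {"translation": [0, 0, 5], "roll": 0}
    - {"translation": [0, 0, 3], "roll": 0}
    - {"translation": [0, 0, 1], "roll": 0}
    - {"translation": [0, 0, 0], "roll": 0}
    - {"translation": [0, 0, 0], "roll": 0}

```text
time: 30.85
tool_pos: [0.5555, -0.2377, 0.0015]
tool_rot: [3.142, 0.0, 2.985]
contact_force: [-0.3, -0.4, 0.1]
opening: 0.0214
grip_force: 15.0
```

Emit:
step_arm:
  commands:
    - {"translation": [0, 0, 1], "roll": 0}
    - {"translation": [0, 0, 1], "roll": 0}
    - {"translation": [0, 0, 0], "roll": 0}

```text
time: 31.1
tool_pos: [0.5554, -0.2376, -0.0006]
tool_rot: [3.142, 0.0, 2.985]
contact_force: [-0.2, 0.5, 0.1]
opening: 0.0214
grip_force: 15.0
```

Emit:
step_arm:
  commands:
    - {"translation": [0, 0, 0.6], "roll": 0}
    - {"translation": [0, 0, 0.6], "roll": 0}
    - {"translation": [0, 0, 0], "roll": 0}

```text
time: 31.35
tool_pos: [0.5555, -0.2376, -0.0012]
tool_rot: [3.142, 0.001, 2.985]
contact_force: [-1.4, 0.9, 3.1]
opening: 0.0215
grip_force: 15.0
```

Emit:
step_arm:
  commands:
    - {"translation": [0, 0, 0.6], "roll": 0}
    - {"translation": [0, 0, 0], "roll": 0}

```text
time: 31.52
tool_pos: [0.5557, -0.2376, -0.0014]
tool_rot: [-3.142, 0.001, 2.985]
contact_force: [-3.3, 2.3, 6.3]
opening: 0.0216
grip_force: 15.0
```

Emit:
step_arm:
  commands:
    - {"translation": [0, 0.3, 0.4], "roll": 0}
    - {"translation": [0, 0, 0], "roll": 0}
    - {"translation": [0, 0, 0], "roll": 0}

```text
time: 31.77
tool_pos: [0.5557, -0.2375, -0.0015]
tool_rot: [-3.141, 0.001, 2.985]
contact_force: [-3.2, 1.0, 8.9]
opening: 0.0215
grip_force: 15.0
```

Emit:
step_arm:
  commands:
    - {"translation": [0, 0, 0], "roll": 0}
    - {"translation": [0, 0, 0], "roll": 0}
    - {"translation": [0, 0, 0], "roll": 0}
    - {"translation": [0, 0, 0], "roll": 0}
    - {"translation": [0, 0, 0], "roll": 0}
  fingers: 0.45

```text
time: 32.18
tool_pos: [0.5553, -0.2373, -0.0031]
tool_rot: [3.141, -0.0, 2.985]
contact_force: [-0.4, 0.2, -0.1]
opening: 0.0415
grip_force: 0.0
```

Emit:
step_arm:
  commands:
    - {"translation": [0, 0, -4], "roll": 0}
    - {"translation": [0, 0, -10], "roll": 0}
    - {"translation": [0, 0, -20], "roll": 0}
    - {"translation": [0, 0, -30], "roll": 0}
    - {"translation": [0, 0, -35], "roll": 0}
    - {"translation": [0, 0, -35], "roll": 0}
    - {"translation": [0, 0, -15], "roll": 0}
    - {"translation": [0, 0, 0], "roll": 0}
    - {"translation": [0, 0, 0], "roll": 0}

```text
time: 32.93
tool_pos: [0.5558, -0.2376, 0.1478]
tool_rot: [-3.141, 0.003, 2.985]
contact_force: [-0.4, -0.0, 0.2]
opening: 0.0411
grip_force: 0.0
```

Run:
```python
from h import *
w=read_camera("wrist")
for n in("vial","cradle"):
    print(n,[(np.round(r["at"],3),round(r["confidence"],2)) for r in search_frame("wrist",n)[:2]])
R=Ro.from_euler("z",-.155).as_matrix();C=np.array([.5547,-.2372,0])
# expected vial outline: ends & sides at axis height
L=np.array([[-.025,0,.047],[.025,0,.047],[0,.01175,.0395],[0,-.01175,.0395]])@R.T+C
p=proj("wrist",L).round(0);print(p)
u,v=p[0].astype(int);print("col profile",w[v-20:v+50:2,u].mean(1).astype(int).tolist())
u,v=p[:2].mean(0).astype(int);print(u,v,"row",w[v,u-30:u+32:2].mean(1).astype(int).tolist())
print("row-",w[v-12,u-30:u+32:2].mean(1).astype(int).tolist())
read_camera("scene")
for n in("vial","bottle"):
    print(n,[(np.round(r["at"],3),round(r["confidence"],2)) for r in search_frame("scene",n)[:2]])
print(observe()["tool_pos"])
```

```text
vial [(array([ 0.557, -0.24 ,  0.046]), 0.7)]
cradle []
[[281. 172.]
 [281. 223.]
 [293. 197.]
 [269. 197.]]
col profile [192, 192, 192, 100, 101, 215, 242, 211, 134, 121, 167, 242, 240, 240, 241, 241, 241, 240, 227, 236, 237, 237, 238, 229, 232, 234, 234, 234, 235, 235, 236, 236, 235, 231, 226]
281 197 row [52, 179, 239, 241, 240, 241, 240, 241, 204, 135, 168, 214, 228, 234, 230, 231, 230, 236, 222, 199, 156, 135, 132, 132, 150, 151, 155, 150, 157, 156, 64]
row- [98, 230, 239, 241, 240, 241, 240, 242, 205, 151, 146, 213, 227, 236, 239, 240, 239, 234, 223, 156, 138, 146, 207, 234, 241, 182, 188, 177, 153, 173, 70]
vial [(array([ 0.555, -0.244,  0.046]), 0.4)]
bottle [(array([0.437, 0.02 , 0.055]), 0.89), (array([0.535, 0.238, 0.02 ]), 0.58)]
[ 0.55484264 -0.23704334  0.14490984]
```

Emit:
step_arm:
  commands:
    - {"translation": [0, 0, 0], "roll": -0.075}
    - {"translation": [0, 0, 0], "roll": -0.074}
    - {"translation": [2, 12, -10], "roll": 0}
    - {"translation": [5, 25, -10], "roll": 0}
    - {"translation": [5, 28, 0], "roll": 0}
    - {"translation": [5, 30, 0], "roll": 0}
    - {"translation": [5, 30, 0], "roll": 0}
    - {"translation": [5, 30, 0], "roll": 0}
    - {"translation": [5, 30, 0], "roll": 0}
    - {"translation": [5, 30, 0], "roll": 0}
    - {"translation": [5, 25, 0], "roll": 0}
    - {"translation": [5, 18, 0], "roll": 0}
    - {"translation": [3, 9, 0], "roll": 0}
    - {"translation": [0, 0, 0], "roll": 0}
    - {"translation": [0, 0, 0], "roll": 0}
    - {"translation": [0, 0, 0], "roll": 0}
  fingers: 0.6

```text
time: 34.57
tool_pos: [0.5078, 0.0292, 0.1663]
tool_rot: [-3.141, 0.0, 3.133]
contact_force: [0.5, 0.4, 0.3]
opening: 0.0552
grip_force: 0.0
```

Run:
```python
from h import *
w=read_camera("wrist")
print(observe()["tool_pos"],observe()["tool_rot"][2],[(np.round(r["at"],3),round(r["confidence"],2)) for r in search_frame("wrist","bottle")[:2]])
th=np.linspace(0,2*np.pi,13)
P=proj("wrist",np.c_[.4485+.016*np.cos(th),.0301+.016*np.sin(th),0*th+.113]);print(P.min(0),P.max(0))
m=(w.max(2)<60).astype(np.uint8);m[:, :]*=1
n,l,st,ce=cv2.connectedComponentsWithStats(m[:235])
for s,c in zip(st[1:],ce[1:]):
    if s[4]>300: print(s,c)
```

```text
[0.50780065 0.02903811 0.16626109] 3.132154052864895 [(array([0.448, 0.028, 0.112]), 0.93)]
[261.90854175 114.83294331] [303.02095862 156.84809136]
[ 261  119   40   41 1263] [280.6405384  138.78622328]
```

Emit:
step_arm:
  commands:
    - {"translation": [15, 0, 0], "roll": 0}
    - {"translation": [25, 0.2, 0], "roll": 0}
    - {"translation": [17.5, 0, 10], "roll": 0}
    - {"translation": [0, 0, 16], "roll": 0}
    - {"translation": [0, 0, 16], "roll": 0}
    - {"translation": [0, 0, 16], "roll": 0}
    - {"translation": [0, 0, 16], "roll": 0}
    - {"translation": [0, 0, 16], "roll": 0}
    - {"translation": [0, 0, 12], "roll": 0}
    - {"translation": [0, 0, 8], "roll": 0}
    - {"translation": [0, 0, 3.5], "roll": 0}
    - {"translation": [0, 0, 0], "roll": 0}
    - {"translation": [0, 0, 0], "roll": 0}

```text
time: 35.75
tool_pos: [0.4504, 0.0304, 0.053]
tool_rot: [-3.142, 0.001, 3.133]
contact_force: [0.5, 0.3, -1.0]
opening: 0.055
grip_force: 0.0
```

Emit:
step_arm:
  commands:
    - {"translation": [0, 0, 0], "roll": 0}
    - {"translation": [0, 0, 0], "roll": 0}
    - {"translation": [0, 0, 0], "roll": 0}
    - {"translation": [0, 0, 0], "roll": 0}
    - {"translation": [0, 0, 0], "roll": 0}
    - {"translation": [0, 0, 0], "roll": 0}
    - {"translation": [0, 0, 0], "roll": 0}
  fingers: 0
  grip_force: 35

```text
time: 36.33
tool_pos: [0.4503, 0.0305, 0.053]
tool_rot: [-3.141, 0.001, 3.134]
contact_force: [-0.3, -0.7, 3.3]
opening: 0.0311
grip_force: 34.9
```

Emit:
step_arm:
  commands:
    - {"translation": [0, 0, -6], "roll": 0}
    - {"translation": [0, 0, -14], "roll": 0}
    - {"translation": [0, 0, -18], "roll": 0}
    - {"translation": [0, 0, -18], "roll": 0}
    - {"translation": [0, 0, -18], "roll": 0}
    - {"translation": [0, 0, -11], "roll": 0}
    - {"translation": [-2, 8, 0], "roll": 0}
    - {"translation": [-4, 17, 0], "roll": 0}
    - {"translation": [-5, 20, 0], "roll": 0}
    - {"translation": [-5, 20, 0], "roll": 0}
    - {"translation": [-5, 20, 0], "roll": 0}
    - {"translation": [-5, 20, 0], "roll": 0}
    - {"translation": [-5, 20, 0], "roll": 0}
    - {"translation": [-5, 20, 0], "roll": 0}
    - {"translation": [-5, 20, 0], "roll": 0}
    - {"translation": [-4, 18, 0], "roll": 0}
    - {"translation": [-3, 13, 0], "roll": 0}
    - {"translation": [-2, 8, 0], "roll": 0}
    - {"translation": [0, 3, 0], "roll": 0}
    - {"translation": [0, 0, 0], "roll": 0}

```text
time: 38.0
tool_pos: [0.5011, 0.2376, 0.1372]
tool_rot: [-3.141, -0.001, 3.134]
contact_force: [0.1, -0.2, -0.9]
opening: 0.0309
grip_force: 34.8
```

Emit:
step_arm:
  commands:
    - {"translation": [0, 0, 0], "roll": 0}
    - {"translation": [0, 0, 0], "roll": 0}
    - {"translation": [0, 0, 0], "roll": 0}

```text
time: 38.25
tool_pos: [0.5016, 0.2365, 0.1378]
tool_rot: [-3.142, 0.0, 3.133]
contact_force: [-0.1, 0.1, -1.2]
opening: 0.031
grip_force: 34.8
```

Run:
```python
from h import *
w=read_camera("wrist")
go(.502,.2375,.0535,3.134)
for n in("caddy","bottle","pocket"):
    print(n,[(np.round(r["at"],3),round(r["confidence"],2)) for r in search_frame("wrist",n)[:2]])
# blue mask extent at the caddy front
m=((w[...,2].astype(int)-w[...,0]>60)&(w[...,2]>90)).astype(np.uint8)
n,l,st,ce=cv2.connectedComponentsWithStats(m[:235])
for s in st[1:]:
    if s[4]>200: print(s, atz("wrist",[(s[0],s[1]+8),(s[0]+s[2],s[1]+8),(s[0]+s[2]/2,s[1])],.014))
```

```text
tool shift mm [-0.4  0.9 84.4] roll -0.0011989637062970182
caddy [(array([0.49 , 0.242, 0.016]), 0.68)]
bottle [(array([0.489, 0.231, 0.157]), 0.96), (array([0.491, 0.237, 0.01 ]), 0.32)]
pocket [(array([0.495, 0.239, 0.016]), 0.61)]
[ 247  159   73   66 2572] [[0.47484155 0.20199899 0.014     ]
 [0.475389   0.27670089 0.014     ]
 [0.46699417 0.23938521 0.014     ]]
```

Emit:
step_arm:
  commands:
    - {"translation": [-0.5, 1, 6], "roll": 0}
    - {"translation": [0, 0, 12], "roll": 0}
    - {"translation": [0, 0, 14], "roll": 0}
    - {"translation": [0, 0, 14], "roll": 0}
    - {"translation": [0, 0, 12], "roll": 0}
    - {"translation": [0, 0, 9], "roll": 0}
    - {"translation": [0, 0, 7], "roll": 0}
    - {"translation": [0, 0, 4], "roll": 0}
    - {"translation": [0, 0, 2], "roll": 0}
    - {"translation": [0, 0, 0], "roll": 0}
    - {"translation": [0, 0, 0], "roll": 0}

```text
time: 39.37
tool_pos: [0.5025, 0.2384, 0.0582]
tool_rot: [3.141, 0.001, 3.134]
contact_force: [0.5, 0.4, -1.5]
opening: 0.0311
grip_force: 34.8
```

Emit:
step_arm:
  commands:
    - {"translation": [0, 0, 1], "roll": 0}
    - {"translation": [0, 0, 1], "roll": 0}
    - {"translation": [0, 0, 1], "roll": 0}
    - {"translation": [0, 0, 0], "roll": 0}

```text
time: 39.7
tool_pos: [0.5021, 0.2383, 0.0547]
tool_rot: [3.142, 0.0, 3.134]
contact_force: [-0.5, -1.5, -0.8]
opening: 0.0312
grip_force: 34.8
```

Emit:
step_arm:
  commands:
    - {"translation": [0, 0, 0.6], "roll": 0}
    - {"translation": [0, 0, 0.6], "roll": 0}
    - {"translation": [0, 0, 0], "roll": 0}

```text
time: 39.95
tool_pos: [0.5024, 0.2383, 0.0541]
tool_rot: [3.141, 0.001, 3.134]
contact_force: [-0.5, -0.6, 2.9]
opening: 0.0312
grip_force: 34.9
```

Emit:
step_arm:
  commands:
    - {"translation": [0, 0, 0.4], "roll": 0}
    - {"translation": [0, 0, 0], "roll": 0}

```text
time: 40.12
tool_pos: [0.5026, 0.2384, 0.054]
tool_rot: [3.141, 0.001, 3.134]
contact_force: [-1.8, -0.7, 5.7]
opening: 0.0309
grip_force: 34.9
```

Seated on the floor; release and withdraw up.

Emit:
step_arm:
  commands:
    - {"translation": [0, 0, 0], "roll": 0}
    - {"translation": [0, 0, 0], "roll": 0}
    - {"translation": [0, 0, 0], "roll": 0}
    - {"translation": [0, 0, 0], "roll": 0}
    - {"translation": [0, 0, 0], "roll": 0}
    - {"translation": [0, 0, -6], "roll": 0}
    - {"translation": [0, 0, -15], "roll": 0}
    - {"translation": [0, 0, -25], "roll": 0}
    - {"translation": [0, 0, -30], "roll": 0}
    - {"translation": [0, 0, -30], "roll": 0}
    - {"translation": [-10, 0, -30], "roll": 0}
    - {"translation": [-20, 0, -10], "roll": 0}
    - {"translation": [-20, 0, 0], "roll": 0}
    - {"translation": [0, 0, 0], "roll": 0}
    - {"translation": [0, 0, 0], "roll": 0}
    - {"translation": [0, 0, 0], "roll": 0}
  fingers: 0.6

```text
time: 41.45
tool_pos: [0.5512, 0.2378, 0.1986]
tool_rot: [-3.141, -0.002, 3.134]
contact_force: [0.7, -0.1, -1.0]
opening: 0.0552
grip_force: 0.0
```

Run:
```python
from h import *
print(observe()["tool_pos"])
for c in("wrist","top","scene"):
  read_camera(c)
  for n in("bottle","vial","cradle"):
    print(c,n,[(np.round(r["at"],3),round(r["confidence"],2)) for r in search_frame(c,n)[:2]])
w=read_camera("wrist");m=(w.max(2)<60).astype(np.uint8)
n,l,st,ce=cv2.connectedComponentsWithStats(m[:235])
for s,cc in zip(st[1:],ce[1:]):
    if s[4]>200: print(s,atz("wrist",[(s[0]+s[2]/2,s[1]+s[3]/2)],.114))
```

```text
[0.55118521 0.23780614 0.19862433]
wrist bottle [(array([0.497, 0.234, 0.112]), 0.71)]
wrist vial [(array([0.39 , 0.387, 0.016]), 0.18)]
wrist cradle []
top bottle [(array([0.503, 0.23 , 0.071]), 0.55)]
top vial [(array([ 0.553, -0.234,  0.049]), 0.61), (array([ 0.615, -0.411,  0.043]), 0.43)]
top cradle [(array([ 0.548, -0.229,  0.01 ]), 0.74)]
scene bottle [(array([0.486, 0.23 , 0.061]), 0.81)]
scene vial [(array([0.55 , 0.213, 0.02 ]), 0.71)]
scene cradle [(array([ 0.525, -0.244,  0.008]), 0.84)]
[263 129  35  36 976] [[0.50303413 0.23734676 0.114     ]]
[ 83 231  98   4 288] [[0.58249662 0.09505721 0.114     ]]
[381 231  98   4 307] [[0.58445824 0.3795738  0.114     ]]
```

Cap centre is at (0.503, 0.237, 0.114), so the bottle is upright in its pocket. The top camera shows the vial in the cradle at height 0.049 m, consistent with being seated.

```bash
python3 -c "
from cell import hand_in
print(hand_in())"
```

```text
the job is handed in; nothing more can be done
None
```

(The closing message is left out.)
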